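Wind down the food press with its removable crank

ROBOT

A 6-joint arm with a two-finger parallel gripper is mounted at the origin on the work surface. World frame = base frame: x ahead of the robot, y to its left, z up, the work surface at z = 0. Lengths are in m, angles in rad, forces in N, time in s.
With the tool pointing down it reaches from about 0.35 to 0.775 m from the base axis. Payload 7.3 kg.
Tool frame: the origin (TCP) lies at the centre of the arm's flange, where the gripper is bolted on; the fingertips stand 178 mm ahead of it and the grasp point (between the pads) lies 159 mm ahead of it; z points along the fingers, y is the line along which they close (so a half turn about z gives the same grasp; the last joint's range is limited). The gripper opens to 92 mm and grips with 3 to 60 N. Pads are 19 mm wide; open, the fingers measure 130 mm over their backs; the gripper's body (75 mm by 190 mm) begins 47 mm behind the grasp point.
Start: joints at [0.978, 0.342, 1.524, -0, 1.275, -0.146], TCP at [0.227, 0.473, 0.405] pointing down, gripper open.
Joint ranges: [-2.53, 2.53], [-0.77, 2.02], [0.04, 2.7], [-1, 4.14], [0.28, 2.66], [-3.11, 3.11]. Speed limits (rad/s): [2.57, 2.57, 3.14, 3.14, 3.14, 3.14].

INTERFACE

Orientations are given as [roll, pitch, yaw] about the fixed x, y, z axes, in that order (R = Rz(yaw) Ry(pitch) Rx(roll)).
In Python, from cell import robot gives the robot as it stands.
- The arm moves only by the shell command python3 drive.py 'ROWS' [OPENING] [FORCE]. ROWS is a JSON list of rows, 1 to 8 of them, each written [[dx, dy, dz], [rx, ry, rz]]: dx, dy, dz in m, then a rotation vector rx, ry, rz in rad; each row shifts and turns the commanded pose from where the row before left it, along the tool's axes as they then stand; what a row does not reach is not made up. A row lasts 1/12 s, in which the tool goes at most 0.0417 m and 0.125 rad, less where a joint would pass 70% of its speed; a pose out of reach is approached as far as the arm can. OPENING is the finger opening in m, set as the command begins (- or left out keeps the last). The fingers move at their own pace and stop on an object; FORCE is the grip in N (left out, the last holds). Time passes only in rows, so rows that do not move let the fingers close. It prints the time, the measured TCP pose, the force, the opening and the grip force at its end. Input that does not fit is refused with a message, and nothing moves.
- robot.observe(): the state, without advancing time (a new reading comes with each control period).
- robot.read_camera(name): name is "side" or "top"; returns a dict with "image" (480x640x3 uint8, red, green, blue), "fx", "fy", "cx", "cy" (pixels), "pose" (4x4, takes a point from camera to world coordinates). Camera axes: x right, y down, z forward; pixel columns grow to the right and rows downward; lengths in m; the calibration is good to about 2 mm. A picture is of the moment at which its call begins. There is no depth.
- robot.hand_in(): hands the job in; it is judged then, once.
The state is a dict: "time": time; "qpos": joint angles; "qvel": joint speeds; "joint_efforts": joint torques, N m; "tool_pos": TCP position; "tool_rot": TCP orientation; "contact_force": force on the tool from outside, world axes, zero at the start; "torque": the same for the moment, N m; "opening": finger opening in m; "grip_force": force on a finger pad.
Only numpy, scipy, OpenCV 4.12 (cv2) and the standard library are available. Lean on these libraries where they do the work, as an engineer would, in place of code of your own. Each camera call takes 0.05 s, during which the arm holds its last target. There are 200 camera calls.

TASK

Pick up the loose crank, fit it fully down onto the square screw head on top of the food press, and wind it clockwise (seen from above) until the white pressing plate sits on the mould's lid and its spring is squeezed by about 10 mm, which the red pins show by standing about 10 mm above the crosshead. Turn the screw only with the crank, leave the crank seated on the screw with the mould still in its place, and do not disturb the mug, pepper mill, jar, bowl and bottle standing around.

Things in the scene. Friction and masses are not known exactly. Their poses are not given: they have to be found in the camera images.
- press: Countertop food press, fixed to the worktop: pale wooden base 130 (x) x 170 (y) x 12 mm with a low steel fence, two steel posts at y = +-75 mm, and a steel beam (36 mm in x, 170 mm in y) whose top is 169 mm above the worktop. Origin: centre of the base's underside, on the worktop; z up through the screw axis.
- screw: Vertical press screw. On top a dark collar, 38 mm across, and above it a brass square head 20 x 20 mm: 18 mm high, then a 5 mm lead-in cone narrowing to 12 mm across. Origin: on the axis at the collar's top face, 175 mm above the worktop, where the seated crank's underside rests; z up, x and y square to the flats, turning with it. It never rises. Friction about 1.5 N at the knob.
- crosshead (a joint): How far (m) the aluminium crosshead, driven by the screw between the posts, is below its highest place. A full clockwise turn, seen from above, lowers it 10 mm. Starts at 0 to 0.010; end stop 0.034. The sprung white plate hangs below it and meets the mould's lid when this reads about 0.020; from there on the spring is squeezed.
- plate (a joint): Squeeze of the press spring, m: how far the white plate (86 x 94 x 8 mm) is pushed up towards the crosshead. 0 while it hangs free, stops hard at 0.018. Two red pins on the plate stand above the crosshead's top face by this amount. Spring force about 9 N at first touch, 16 N at 10 mm.
- mould: Lidded aluminium mould with a blue lid, 98 x 108 mm, 67 mm high, standing in the fence on the press base under the plate; loose, 0.8 kg. Origin: centre of its underside, 12 mm above the worktop; z up.
- mould_place (a point): The middle of the press base's top face, where the centre of the mould's underside belongs.
- crank: Loose steel crank, 0.3 to 0.5 kg, standing on its hub: a block 38 x 38 mm, 52 mm high, with a square socket 22.5 mm wide, 26 mm deep in its underside, all sides along x and y (fits the screw head in any of four turns, within 6 degrees). A flat arm, 22 mm wide, 26 to 36 mm above the underside, runs along +x to the knob. Origin: centre of the hub's underside; z up. Balances 11 mm out along the arm.
- crank_knob (a point): Middle of the crank's red upright knob, which turns freely on its pin: 26 mm diameter, 48 mm high, axis along the crank's z, 80 mm from the hub's centre along the crank's +x. This point is 61 mm above the hub's underside; the knob reaches from 37 to 85 mm above it.
- mug: White mug, 72 mm across, 85 mm high, a bystander. Origin: centre of its underside.
- mill: Dark wooden pepper mill, 52 mm across, 138 mm high, a bystander. Origin: centre of its underside.
- jar: Amber jar, 72 mm across, 110 mm high, a bystander. Origin: centre of its underside.
- bowl: Blue bowl, 130 mm across, 55 mm high, a bystander. Origin: centre of its underside.
- bottle: Green bottle, 64 mm across, 190 mm high, a bystander. Origin: centre of its underside.

How it is judged:
On the way:
1. the crank sits fully down on the square screw head (horizontal distance between crank and screw below 0.005 m and z of crank in the frame of screw between -0.006 and 0.006 m and angle between crank's own z axis and vertical below 0.15 rad), for 0.2 s.
At the end, for the whole second after the job is handed in: The spring is squeezed by 6 to 14 mm (joint plate), the crank is at rest and seated on the screw (axes within 5 mm, underside within 6 mm of the collar, tilt under 0.15 rad), and the mould stands upright within 12 mm of its place (all of step 1 and value of joint plate between 0.006 and 0.014 m and linear speed of crank below 0.02 m/s and horizontal distance between mould and mould_place below 0.012 m and angle between mould's own z axis and vertical below 0.1 rad); the robot touches nothing.
It fails at once if the fingers push on the bare screw head (over 4 N) (contact force between the fingers and screw above 4 N).
It fails at once if a bystander (mug, mill, jar, bowl or bottle) is moved by more than 30 mm (distance of any of mug, mill, jar, bowl, bottle from where it was at the start of the episode above 0.03 m).
It also fails if it takes over 72 s, if anything falls off the work surface, if the arm or the gripper's body presses on something with over 40 N, if the wrist force passes 120 N, or if a joint passes its speed limit or range.

## Working session

There is one attempt and no reset: what is moved stays moved. The work goes in short steps, Python scripts to look and compute and a shell command to move; the robot and the scene stay as the last step left them, time stands still between calls to the robot, and variables do not carry over. Pictures are saved under pics/ and viewed, at most 10 in all, crops included, and the job is handed in when it is done.

```bash
mkdir -p pics; ls; cat > h.py <<'E'
import numpy as np, cv2
from cell import robot
def shot(n,f=None):
    c=robot.read_camera(n)
    if f: cv2.imwrite('pics/'+f,c['image'][:,:,::-1])
    return c
def ray(c,u,v):
    P=np.array(c['pose']); d=np.array([(u-c['cx'])/c['fx'],(v-c['cy'])/c['fy'],1.])
    return P[:3,3],P[:3,:3]@d
def onplane(c,u,v,z):
    o,d=ray(c,u,v); return o+d*(z-o[2])/d[2]
def two(a,b):
    (o,d),(p,e)=a,b
    t=np.linalg.lstsq(np.c_[d,-e],p-o,rcond=None)[0]
    x,y=o+t[0]*d,p+t[1]*e
    return (x+y)/2,np.linalg.norm(x-y)
def proj(c,p):
    P=np.array(c['pose']); q=P[:3,:3].T@(np.array(p)-P[:3,3]); return np.array([c['fx']*q[0]/q[2]+c['cx'],c['fy']*q[1]/q[2]+c['cy']])
E
python3 - <<'E'
from h import *
np.set_printoptions(precision=4,suppress=True)
for n in('side','top'):
    c=shot(n,n+'0.png'); print(n,c['fx'],c['cx'],c['cy']);print(np.array(c['pose']))
print(robot.observe())
E
```

```text
cell.py
drive.py
pics
side 468.1049796049666 316.2229568412008 235.97944922569522
[[ 0.9794 -0.1468  0.1383  0.4782]
 [-0.2017 -0.7075  0.6773 -0.5639]
 [-0.0016 -0.6913 -0.7226  0.7833]
 [ 0.      0.      0.      1.    ]]
top 447.4240881728845 316.98027611713286 235.1844679711522
[[-0.0079 -0.9979  0.0649  0.5421]
 [-0.9998  0.009   0.0153  0.0553]
 [-0.0158 -0.0648 -0.9978  1.0042]
 [ 0.      0.      0.      1.    ]]
{'time': 0.1, 'qpos': array([ 0.978 ,  0.3427,  1.5249, -0.    ,  1.2754, -0.146 ]), 'qvel': array([-0.0009, -0.0037,  0.0004,  0.0017, -0.0001, -0.0005]), 'joint_efforts': array([  0.0011, -43.2007, -24.4693,   0.0719,   0.0527,  -0.0001]), 'tool_pos': array([0.2268, 0.4734, 0.4041]), 'tool_rot': array([-3.1403, -0.0002,  2.6948]), 'contact_force': array([0.2302, 1.2814, 0.4118]), 'torque': array([-0.0035, -0.0239,  0.0162]), 'grip_force': 0.0, 'opening': 0.09147217130584183}
```

View pics/top0.png

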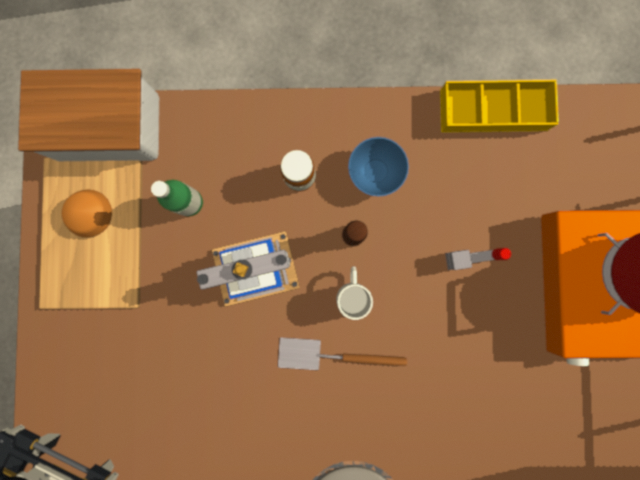

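View pics/side0.png

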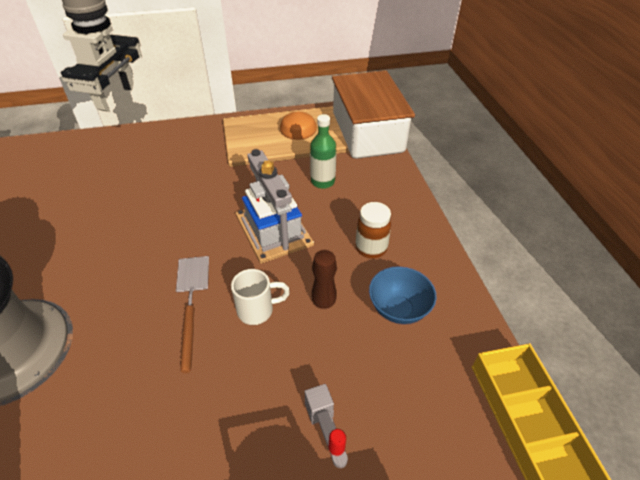

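The top view shows the crank hub near (460,260), its knob near (503,254) and the screw head near (241,269). In the side view they are near (319,400), (338,440) and (267,170). The mug is at (355,300) and the mill at (355,233). I'll enlarge these next.

```bash
python3 - <<'E'
from h import *
t=cv2.imread('pics/top0.png');s=cv2.imread('pics/side0.png')
def cr(i,u,v,w,h): return cv2.resize(i[v:v+h,u:u+w],(400,300),interpolation=cv2.INTER_CUBIC)
a=np.vstack([np.hstack([cr(t,440,230,80,60),cr(t,200,240,80,60)]),np.hstack([cr(s,280,375,100,75) if 0 else cr(s,276,380,120,90),cr(s,232,140,80,60)])])
cv2.imwrite('pics/crop0.png',a)
for n,i in(('top',t),('side',s)):
    h=cv2.cvtColor(i,cv2.COLOR_BGR2HSV)
    m=(((h[...,0]<6)|(h[...,0]>174))&(h[...,1]>200)&(h[...,2]>110)).astype(np.uint8)
    for k,st in enumerate(cv2.connectedComponentsWithStats(m)[2]):
        if 15<st[4]<3000: print(n,'red',st)
    m=((h[...,0]>12)&(h[...,0]<28)&(h[...,1]>150)&(h[...,2]>110)).astype(np.uint8)
    _,_,S,C=cv2.connectedComponentsWithStats(m)
    for st,ce in zip(S,C):
        if 20<st[4]<600: print(n,'brass',st,ce)
E
```

```text
top red [499 248  12  12 120]
top brass [463 130  16   3  21] [471.38095238 130.95238095]
top brass [521 131  18   2  25] [530.76 131.28]
top brass [305 169   9  12  28] [310.28571429 175.89285714]
top brass [233 263  15  14 135] [240.08148148 269.14814815]
side red [330 429  16  26 348]
side brass [  0  89  67  18 444] [31.28828829 96.86711712]
side brass [261 160  13  14 138] [267.50724638 166.74637681]
side brass [472 365  56 115 335] [499.55522388 423.28656716]
```

View pics/crop0.png

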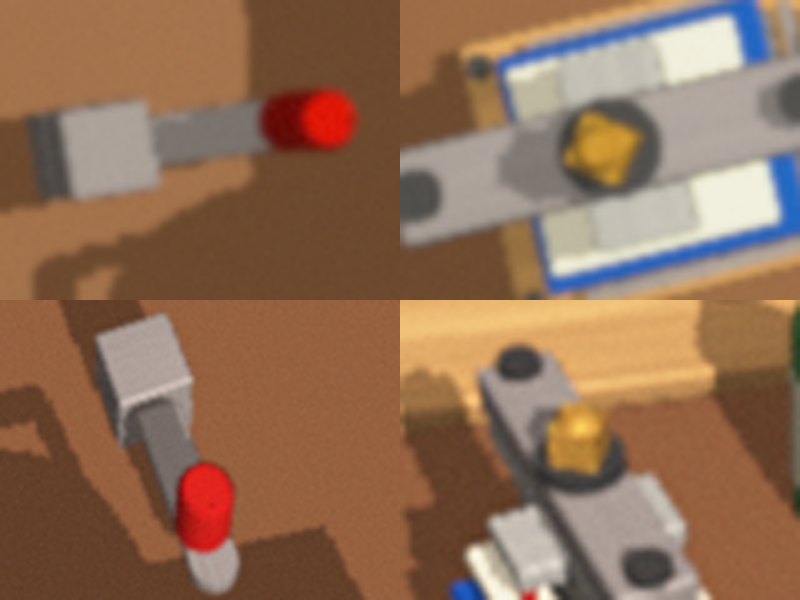

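```bash
cat > m.py <<'E'
from h import *
np.set_printoptions(precision=4,suppress=True)
t=shot('top');s=shot('side')
def P(n,a,b): x,e=two(ray(t,*a),ray(s,*b)); print(n,x,'gap %.4f'%e); return x
hub=P('hubtop',(462,259.6),(319.3,397.6))
kn=P('knobtop',(505.6,253.8),(337.5,436))
P('collar',(241.8,269.4),(268,170.6))
P('conetop',(239.6,270),(268.6,162.4))
P('bottletop',(160,188),(323,121))
for q in [(452,252),(469.6,249.6),(472,267),(454.4,270)]: print('hubcorner',onplane(t,*q,.052))
for q in [(276+96/3.333,380+38/3.333),(276+165/3.333,380+15/3.333),(276+191/3.333,380+79/3.333),(276+125/3.333,380+103/3.333)]: print('hubcorner side',onplane(s,*q,.052))
d=kn-hub; print('arm ang',np.degrees(np.arctan2(d[1],d[0])),np.hypot(*d[:2]))
# brass outline in top view
i=t['image'];h=cv2.cvtColor(i,cv2.COLOR_RGB2HSV)
m=((h[...,0]>10)&(h[...,0]<30)&(h[...,1]>140)&(h[...,2]>90)).astype(np.uint8);m[:255]=0;m[285:]=0;m[:,:225]=0;m[:,255:]=0
p=np.argwhere(m)[:,::-1].astype(np.float32); print(cv2.minAreaRect(p),len(p))
print('screw pts',[onplane(t,*p.mean(0),z) for z in (.193,.185)])
E
python3 m.py
```

```text
hubtop [ 0.5496 -0.236   0.0533] gap 0.0002
knobtop [ 0.5603 -0.3139  0.0878] gap 0.0000
collar [0.534  0.2073 0.1777] gap 0.0005
conetop [0.535  0.2073 0.1986] gap 0.0042
bottletop [0.6851 0.3605 0.181 ] gap 0.0028
hubcorner [ 0.5658 -0.2157  0.052 ]
hubcorner [ 0.5705 -0.253   0.052 ]
hubcorner [ 0.5338 -0.2569  0.052 ]
hubcorner [ 0.5277 -0.2197  0.052 ]
hubcorner side [ 0.5287 -0.2202  0.052 ]
hubcorner side [ 0.5645 -0.2153  0.052 ]
hubcorner side [ 0.5698 -0.2499  0.052 ]
hubcorner side [ 0.5362 -0.2551  0.052 ]
arm ang -82.1842589671495 0.07868713600829724
((239.86209106445312, 269.1551818847656), (12.21150016784668, 11.686273574829102), 23.198591232299805) 142
screw pts [array([0.5343, 0.2078, 0.193 ]), array([0.5342, 0.2093, 0.185 ])]
```

```bash
python3 drive.py '[[[-0.03, -0.025, 0], [0, 0, 0]], [[-0.03, -0.025, 0], [0, 0, 0]], [[-0.03, -0.025, 0], [0, 0, 0]], [[-0.03, -0.025, 0], [0, 0, 0]], [[-0.03, -0.025, 0], [0, 0, 0]], [[-0.03, -0.025, 0], [0, 0, 0]], [[-0.03, -0.025, 0], [0, 0, 0]], [[-0.03, -0.025, 0], [0, 0, 0]]]' 0.09 30
python3 drive.py '[[[-0.03, -0.025, 0], [0, 0, 0]], [[-0.03, -0.025, 0], [0, 0, 0]], [[-0.03, -0.025, 0], [0, 0, 0]], [[-0.03, -0.025, 0], [0, 0, 0]], [[-0.03, -0.025, 0], [0, 0, 0]], [[-0.03, -0.025, 0], [0, 0, 0]], [[-0.03, -0.025, 0], [0, 0, 0]], [[-0.03, -0.025, 0], [0, 0, 0]]]'
python3 drive.py '[[[0, 0, 0.01], [0, 0, 0.1235]], [[0, 0, 0.01], [0, 0, 0.1235]], [[0, 0, 0.01], [0, 0, 0.1235]], [[0, 0, 0.01], [0, 0, 0.1235]], [[0, 0, 0.01], [0, 0, 0.1235]], [[0, 0, 0.01], [0, 0, 0.1235]], [[0, 0, 0.01], [0, 0, 0.1235]], [[0, 0, 0.01], [0, 0, 0.1235]]]'
cat > rel.py <<'E'
# target (x y zTCP yawdeg) -> remaining motion in tool axes
import sys
from h import *
from scipy.spatial.transform import Rotation as Ro
x,y,z,w=map(float,sys.argv[1:5]); o=robot.observe()
R=Ro.from_euler('xyz',o['tool_rot']); T=Ro.from_euler('xyz',[np.pi,0,np.radians(w)])
np.set_printoptions(precision=4,suppress=True)
print('t',o['time'],'pos',o['tool_pos'],'rpy',o['tool_rot'],'F',o['contact_force'],'open',o['opening'],'q',o['qpos'])
print('d',R.inv().apply(np.array([x,y,z])-o['tool_pos']),'rv',(R.inv()*T).as_rotvec())
E
python3 rel.py .5496 -.236 .2 97.8
```

```text
time: 0.87
tool_pos: [0.357, 0.1876, 0.4048]
tool_rot: [3.141, 0.0, 2.695]
contact_force: [0.9, 0.1, 0.4]
opening: 0.09
grip_force: 0.0
time: 1.53
tool_pos: [0.4872, -0.0967, 0.4046]
tool_rot: [3.141, -0.0, 2.694]
contact_force: [1.0, -0.0, 0.7]
opening: 0.0899
grip_force: 0.0
time: 2.2
tool_pos: [0.4868, -0.0946, 0.3241]
tool_rot: [-3.141, -0.0, 1.701]
contact_force: [-0.2, -0.2, -0.5]
opening: 0.0901
grip_force: 0.0
t 2.2 pos [ 0.4868 -0.0946  0.3241] rpy [-3.1414 -0.0002  1.7006] F [-0.1638 -0.2132 -0.5193] open 0.09008531401412889 q [-0.3467  0.3732  1.7213  0.0001  1.0475 -0.4766]
d [-0.1483  0.044   0.1241] rv [-0.0002 -0.0002 -0.0063]
```

```bash
python3 drive.py '[[[-0.037, 0.011, 0], [0, 0, 0]], [[-0.037, 0.011, 0], [0, 0, 0]], [[-0.037, 0.011, 0], [0, 0, -0.006]], [[-0.037, 0.011, 0], [0, 0, 0]], [[0, 0, 0.04], [0, 0, 0]], [[0, 0, 0.04], [0, 0, 0]], [[0, 0, 0.03], [0, 0, 0]], [[0, 0, 0.014], [0, 0, 0]]]'
python3 - <<'E'
from h import *
a=shot('top')['image'][200:320,400:560];b=shot('side')['image'][360:480,260:420]
cv2.imwrite('pics/g.png',cv2.resize(np.hstack([a,b])[:,:,::-1],(800,300)))
E
python3 rel.py .5496 -.236 .199 97.8
```

```text
time: 2.87
tool_pos: [0.5493, -0.2348, 0.1959]
tool_rot: [-3.136, -0.005, 1.712]
contact_force: [-1.3, 0.4, 0.3]
opening: 0.0898
grip_force: 0.0
t 2.9667 pos [ 0.5497 -0.2347  0.1973] rpy [-3.1362 -0.0044  1.7125] F [-0.4324  0.2983  0.3651] open 0.08992345606627497 q [-0.5318  0.6995  1.5441  0.0001  0.9051 -0.6736]
d [-0.0012 -0.0003 -0.0017] rv [-0.0054 -0.0044  0.0056]
```

View pics/g.png

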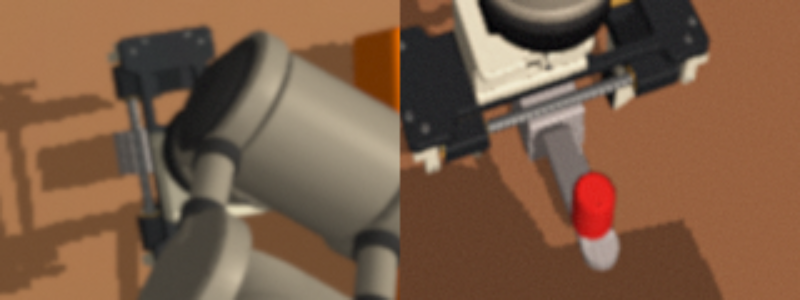

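The open fingers straddle the hub (side crop, hub near (550,125)) and the knob (595,205) is clear of the gripper. I'll close on the hub, lift it, and refine the angle of the square screw head.

```bash
python3 drive.py '[[[0, 0, 0], [0, 0, 0]], [[0, 0, 0], [0, 0, 0]], [[0, 0, 0], [0, 0, 0]], [[0, 0, 0], [0, 0, 0]], [[0, 0, 0], [0, 0, 0]], [[0, 0, 0], [0, 0, 0]], [[0, 0, 0], [0, 0, 0]], [[0, 0, 0], [0, 0, 0]]]' 0.02 45
python3 drive.py '[[[0, 0, -0.005], [0, 0, 0]], [[0, 0, -0.03], [0, 0, 0]], [[0, 0, -0.04], [0, 0, 0]], [[0, 0, -0.04], [0, 0, 0]], [[0, 0, -0.04], [0, 0, 0]], [[0, 0, -0.04], [0, 0, 0]], [[0, 0, -0.02], [0, 0, 0]], [[0, 0, 0], [0, 0, 0]]]'
python3 - <<'E'
from h import *
t=shot('top');i=t['image'][250:290,220:260]
b=cv2.resize(i,None,fx=16,fy=16,interpolation=cv2.INTER_CUBIC)
h=cv2.cvtColor(b,cv2.COLOR_RGB2HSV)
for smin,vmin in((110,70),(130,90),(150,90),(150,120)):
    m=((h[...,0]>10)&(h[...,0]<30)&(h[...,1]>smin)&(h[...,2]>vmin)).astype(np.uint8)
    c=max(cv2.findContours(m,0,1)[0],key=cv2.contourArea)
    r=cv2.minAreaRect(c); print(r, cv2.approxPolyDP(c,12,True)[:,0].tolist())
cv2.imwrite('pics/sq.png',b[:,:,::-1][:600])
E
python3 rel.py .534 .2075 .44 62
```

```text
time: 3.63
tool_pos: [0.5508, -0.2352, 0.2009]
tool_rot: [3.141, 0.0, 1.713]
contact_force: [0.1, -0.5, 0.5]
opening: 0.041
grip_force: 0.0
time: 4.3
tool_pos: [0.551, -0.2353, 0.4214]
tool_rot: [3.134, 0.006, 1.713]
contact_force: [1.2, -0.4, -2.7]
opening: 0.0376
grip_force: 45.0
((326.57159423828125, 314.4753723144531), (214.81605529785156, 205.97695922851562), 23.71359634399414) [[268, 202], [204, 329], [206, 361], [347, 434], [388, 428], [453, 267], [325, 204]]
((326.1123352050781, 314.14837646484375), (207.1844482421875, 198.1019744873047), 24.057350158691406) [[280, 201], [248, 235], [208, 356], [318, 419], [381, 426], [450, 272]]
((326.15386962890625, 313.76922607421875), (197.6134033203125, 188.4941864013672), 24.227745056152344) [[281, 206], [251, 240], [214, 357], [334, 420], [379, 422], [445, 277], [403, 245]]
((326.15386962890625, 313.76922607421875), (197.6134033203125, 188.4941864013672), 24.227745056152344) [[281, 206], [251, 240], [214, 357], [334, 420], [379, 422], [445, 277], [403, 245]]
t 4.35 pos [ 0.5507 -0.2352  0.4177] rpy [3.1381 0.0026 1.7128] F [ 0.5167 -0.2159 -4.3325] open 0.03758919705969657 q [-0.5316  0.4695  1.289   0.0002  1.3788 -0.6736]
d [ 0.4405  0.0462 -0.0232] rv [0.0041 0.0014 0.6307]
```

View pics/sq.png

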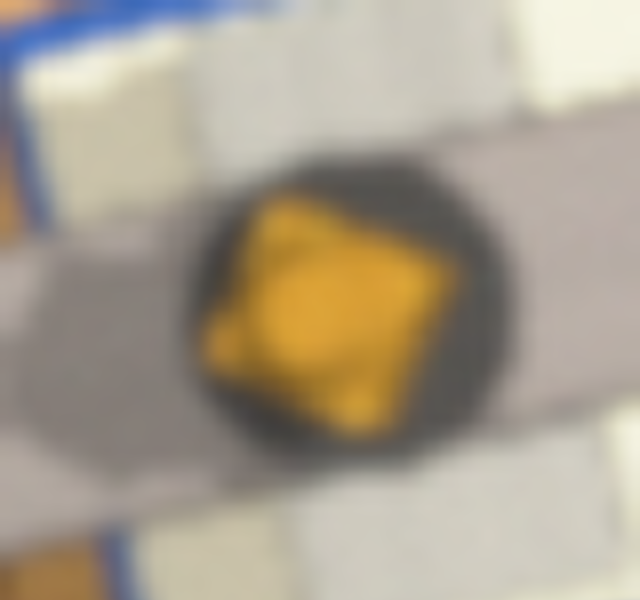

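The head's corners in this crop are about (280,190), (460,270), (370,440) and (200,355). Its edges are turned about 26° in the image, so the crank should point at about -116.4° and the tool yaw should be about 63.7°.

```bash
python3 drive.py '[[[0.015, 0.002, -0.01], [0, 0, 0]], [[0.03, 0.003, -0.005], [0, 0, 0]], [[0.037, 0.004, 0], [0, 0, 0]], [[0.037, 0.004, 0], [0, 0, 0]], [[0.037, 0.004, 0], [0, 0, 0]], [[0.037, 0.004, 0], [0, 0, 0]], [[0.037, 0.004, 0], [0, 0, 0]], [[0.037, 0.004, 0], [0, 0, 0]]]'
python3 drive.py '[[[0.037, 0.004, 0], [0, 0, 0]], [[0.037, 0.004, 0], [0, 0, 0]], [[0.037, 0.004, 0], [0, 0, 0]], [[0.037, 0.004, 0], [0, 0, 0]], [[0.025, 0.003, 0], [0, 0, 0]], [[0.015, 0.001, 0], [0, 0, 0]], [[0.007, 0, 0], [0, 0, 0]], [[0, 0, 0], [0, 0, 0]]]'
python3 drive.py '[[[0, 0, 0], [0, 0, 0.1]], [[0, 0, 0], [0, 0, 0.12]], [[0, 0, 0], [0, 0, 0.12]], [[0, 0, 0], [0, 0, 0.12]], [[0, 0, 0], [0, 0, 0.1]], [[0, 0, 0], [0, 0, 0.04]], [[0, 0, 0], [0, 0, 0]], [[0, 0, 0], [0, 0, 0]]]'
python3 rel.py .534 .2075 .42 63.7
python3 - <<'E'
from h import *
s=shot('side')['image'][60:240,180:380]
cv2.imwrite('pics/s1.png',cv2.resize(s[:,:,::-1],(660,594),interpolation=2))
E
```

```text
time: 5.02
tool_pos: [0.5407, 0.0356, 0.4282]
tool_rot: [-3.137, -0.002, 1.713]
contact_force: [1.0, -0.0, -3.1]
opening: 0.0377
grip_force: 45.0
time: 5.68
tool_pos: [0.533, 0.2307, 0.4285]
tool_rot: [-3.137, 0.0, 1.715]
contact_force: [-0.8, -0.3, -3.9]
opening: 0.0377
grip_force: 45.0
time: 6.35
tool_pos: [0.5339, 0.228, 0.43]
tool_rot: [-3.141, 0.001, 1.113]
contact_force: [-0.1, 0.8, -4.1]
opening: 0.0377
grip_force: 45.0
t 6.35 pos [0.5339 0.228  0.43  ] rpy [-3.1406  0.0012  1.113 ] F [-0.099   0.8447 -4.0873] open 0.037731247217352736 q [ 0.2716  0.4287  1.3206 -0.0002  1.3938  0.7295]
d [-0.0183  0.0091  0.01  ] rv [-0.001   0.0012  0.0012]
```

View pics/s1.png

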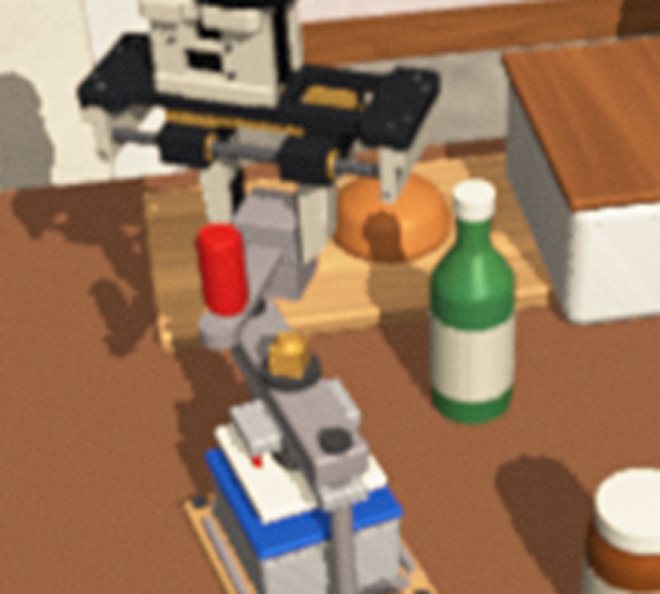

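The crank hangs level in the grip, with its hub near (275,240) and knob near (220,270), about 20 mm off the screw (290,355). I'll centre it and lower it.

```bash
python3 drive.py '[[[-0.009, 0.004, 0], [0, 0, 0]], [[-0.0085, 0.0045, 0], [0, 0, 0]], [[0, 0, 0.01], [0, 0, 0]], [[0, 0, 0.01], [0, 0, 0]], [[0, 0, 0.004], [0, 0, 0]], [[0, 0, 0], [0, 0, 0]]]'
python3 rel.py .5343 .2082 .3765 63.7
python3 - <<'E'
from h import *
for n in('side','top'):
    c=shot(n);h=cv2.cvtColor(c['image'],cv2.COLOR_RGB2HSV)
    m=(((h[...,0]<6)|(h[...,0]>174))&(h[...,1]>200)&(h[...,2]>90)).astype(np.uint8)
    _,_,S,C=cv2.connectedComponentsWithStats(m)
    print(n,[(s.tolist(),k.round(1)) for s,k in zip(S,C) if 10<s[4]<600])
    k=np.array([.534,.2075])+.08*np.array([np.cos(np.radians(-116.4)),np.sin(np.radians(-116.4))])
    z=robot.observe()['tool_pos'][2]-.201
    print('expect',proj(c,[*k,z+.061]))
E
```

```text
time: 6.9
tool_pos: [0.5335, 0.2096, 0.4046]
tool_rot: [-3.139, 0.002, 1.113]
contact_force: [-0.9, -0.3, -3.7]
opening: 0.0375
grip_force: 45.0
t 6.9 pos [0.5335 0.2096 0.4046] rpy [-3.1386  0.0022  1.1128] F [-0.9057 -0.2699 -3.7111] open 0.03751988649025362 q [0.2406 0.4318 1.3861 0.0002 1.3274 0.6985]
d [-0.0008  0.0014  0.0281] rv [-0.003   0.0022  0.0011]
side [([242, 146, 15, 26, 306], array([248.8, 158.6]))]
expect [249.91152782 158.90347271]
top [([267, 285, 15, 15, 182], array([274. , 291.9]))]
expect [275.27656929 291.26565326]
```

```bash
python3 drive.py '[[[-0.0008, 0.0014, 0], [0, 0, 0]], [[0, 0, 0.005], [0, 0, 0]], [[0, 0, 0.005], [0, 0, 0]], [[0, 0, 0.005], [0, 0, 0]], [[0, 0, 0], [0, 0, 0]]]'
python3 rel.py .5343 .2082 .3765 63.7
python3 drive.py '[[[0, 0, 0.004], [0, 0, 0]], [[0, 0, 0.004], [0, 0, 0]], [[0, 0, 0.003], [0, 0, 0]], [[0, 0, 0], [0, 0, 0]]]'
python3 rel.py .5343 .2082 .3765 63.7
```

```text
time: 7.42
tool_pos: [0.5345, 0.2083, 0.3903]
tool_rot: [-3.14, 0.001, 1.113]
contact_force: [0.4, -0.5, -4.9]
opening: 0.0376
grip_force: 45.0
t 7.4167 pos [0.5345 0.2083 0.3903] rpy [-3.1401  0.0008  1.1129] F [ 0.4132 -0.4954 -4.9041] open 0.03759026168090019 q [0.238  0.4429 1.4087 0.0004 1.2917 0.6959]
d [-0.0002 -0.0001  0.0138] rv [-0.0015  0.0008  0.0011]
time: 7.75
tool_pos: [0.5346, 0.2083, 0.3799]
tool_rot: [-3.141, 0.0, 1.113]
contact_force: [0.2, 1.3, -5.0]
opening: 0.0373
grip_force: 45.0
t 7.75 pos [0.5346 0.2083 0.3799] rpy [-3.1408  0.0004  1.1127] F [ 0.1791  1.2533 -5.0313] open 0.03734888164267334 q [0.2379 0.4511 1.425  0.0002 1.2663 0.6959]
d [-0.0002 -0.0003  0.0034] rv [-0.0008  0.0004  0.001 ]
```

```bash
python3 drive.py '[[[0, 0, 0.002], [0, 0, 0]], [[0, 0, 0.002], [0, 0, 0]], [[0, 0, 0.001], [0, 0, 0]], [[0, 0, 0.001], [0, 0, 0]], [[0, 0, 0], [0, 0, 0]]]'
python3 rel.py .5343 .2082 .3765 63.7
```

```text
time: 8.17
tool_pos: [0.5344, 0.2083, 0.377]
tool_rot: [3.14, -0.001, 1.113]
contact_force: [-4.3, -1.6, 10.2]
opening: 0.038
grip_force: 45.0
t 8.1667 pos [0.5344 0.2083 0.377 ] rpy [ 3.1401 -0.0014  1.1129] F [-4.2506 -1.568  10.2027] open 0.03802822179163719 q [0.238  0.4524 1.4313 0.0001 1.2558 0.6959]
d [-0.0001 -0.      0.0005] rv [ 0.0015 -0.0014  0.0011]
```

The crank reached the collar, with a contact force of +10 N at TCP z = 0.377. I'll release it, rise, and move over the knob.

```bash
python3 drive.py '[[[0, 0, 0], [0, 0, 0]], [[0, 0, 0], [0, 0, 0]], [[0, 0, 0], [0, 0, 0]], [[0, 0, 0], [0, 0, 0]], [[0, 0, 0], [0, 0, 0]], [[0, 0, -0.025], [0, 0, 0]], [[0, 0, -0.03], [0, 0, 0]], [[0, 0, -0.025], [0, 0, 0]]]' 0.075 20
python3 drive.py '[[[-0.02, 0, 0], [0, 0, 0]], [[-0.03, 0, 0], [0, 0, 0]], [[-0.025, 0, 0], [0, 0, 0]], [[-0.005, 0, 0], [0, 0, 0]], [[0, 0, 0], [0, 0, 0]]]'
python3 rel.py .4986 .136 .399 63.7
python3 - <<'E'
from h import *
a=[]
for n,u,v in(('top',180,200),('side',200,100)):
    c=shot(n);h=cv2.cvtColor(c['image'],cv2.COLOR_RGB2HSV)
    a.append(cv2.resize(c['image'][v:v+150,u:u+130,::-1],(400,462),interpolation=2))
    m=(((h[...,0]<6)|(h[...,0]>174))&(h[...,1]>200)&(h[...,2]>90)).astype(np.uint8)
    _,_,S,C=cv2.connectedComponentsWithStats(m)
    print(n,[(s.tolist(),k.round(1)) for s,k in zip(S,C) if 4<s[4]<600])
cv2.imwrite('pics/s2.png',np.hstack(a))
E
```

```text
time: 8.83
tool_pos: [0.5347, 0.2083, 0.4559]
tool_rot: [-3.141, 0.0, 1.113]
contact_force: [1.2, 0.3, -0.4]
opening: 0.0749
grip_force: 0.0
time: 9.25
tool_pos: [0.4989, 0.1354, 0.4551]
tool_rot: [3.141, -0.0, 1.111]
contact_force: [0.7, -0.0, 0.1]
opening: 0.0752
grip_force: 0.0
t 9.25 pos [0.4989 0.1354 0.4551] rpy [ 3.1412 -0.0003  1.1107] F [ 0.6959 -0.0096  0.0949] open 0.07520877507993382 q [0.1168 0.292  1.4555 0.     1.3936 0.5768]
d [ 0.0003 -0.0006  0.0561] rv [ 0.0004 -0.0003 -0.001 ]
top []
side [([245, 159, 14, 25, 293], array([251.5, 170.7]))]
```

View pics/s2.png

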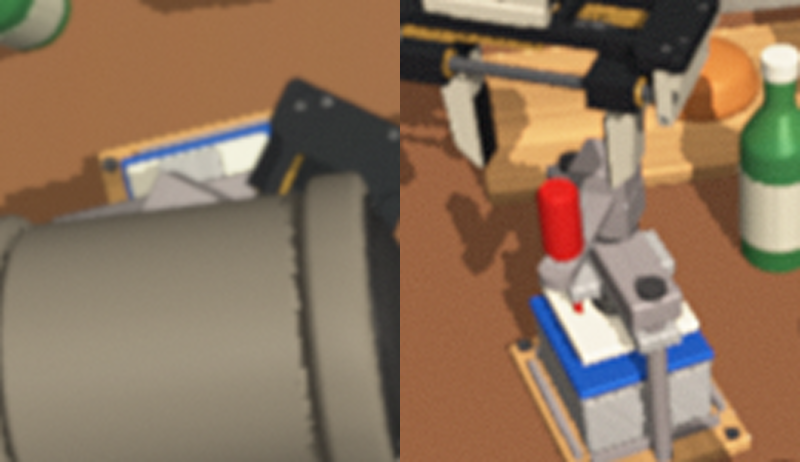

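The crank sits on the screw, with the knob at side-crop (560,220) between the open fingers at (480,130) and (620,150). I'll lower and grip it.

```bash
python3 drive.py '[[[0, 0, 0.025], [0, 0, 0]], [[0, 0, 0.025], [0, 0, 0]], [[0, 0, 0.006], [0, 0, 0]], [[0, 0, 0], [0, 0, 0]], [[0, 0, 0], [0, 0, 0]], [[0, 0, 0], [0, 0, 0]], [[0, 0, 0], [0, 0, 0]], [[0, 0, 0], [0, 0, 0]]]' 0.075 20
python3 drive.py '[[[0, 0, 0], [0, 0, 0]], [[0, 0, 0], [0, 0, 0]], [[0, 0, 0], [0, 0, 0]], [[0, 0, 0], [0, 0, 0]], [[0, 0, 0], [0, 0, 0]], [[0, 0, 0], [0, 0, 0]]]' 0.015 20
python3 - <<'E'
from h import *
c=shot('side'); print(proj(c,[.4984,.1358,.236]), robot.observe())
E
```

```text
time: 10.02
tool_pos: [0.4995, 0.1366, 0.3998]
tool_rot: [3.14, -0.001, 1.113]
contact_force: [0.7, 0.3, -0.3]
opening: 0.0749
grip_force: 0.0
time: 10.52
tool_pos: [0.4993, 0.1365, 0.3987]
tool_rot: [-3.142, -0.0, 1.113]
contact_force: [-0.0, -0.2, 0.4]
opening: 0.0395
grip_force: 0.0
[251.55026091 171.79899648] {'time': 10.5667, 'qpos': array([1.18685490e-01, 3.33431445e-01, 1.55402190e+00, 8.70920605e-05,
       1.25405165e+00, 5.76700374e-01]), 'qvel': array([-9.27773529e-05, -6.04141986e-04,  8.07933025e-04,  8.26900379e-04,
       -3.57170048e-04,  5.72534179e-04]), 'joint_efforts': array([-7.78262001e-04, -4.25120795e+01, -2.42776483e+01,  8.41928297e-02,
       -1.25364633e-02,  1.97314148e-04]), 'tool_pos': array([0.49928335, 0.13649045, 0.39874763]), 'tool_rot': array([ 3.14156430e+00, -1.17173832e-04,  1.11275432e+00]), 'contact_force': array([-0.43308106,  0.06112468,  0.21823409]), 'torque': array([-0.05589586,  0.16537412, -0.00326735]), 'grip_force': 0.0, 'opening': 0.03555615384033718}
```

```bash
python3 drive.py '[[[-0.0007, 0, 0], [0, 0, 0]], [[0, 0, 0], [0, 0, 0]], [[0, 0, 0], [0, 0, 0]], [[0, 0, 0], [0, 0, 0]]]'
python3 drive.py '[[[0.0027, -0.0207, 0], [0, 0, 0]], [[0.0080, -0.0193, 0], [0, 0, 0]], [[0.0127, -0.0166, 0], [0, 0, 0]], [[0.0166, -0.0127, 0], [0, 0, 0]], [[0, 0, 0], [0, 0, 0]]]'
cat > ang.py <<'E'
from h import *
o=robot.observe(); d=o['tool_pos'][:2]-[.534,.2075]
print('t %.2f r %.4f cw deg %.1f z %.4f'%(o['time'],np.hypot(*d),(-116.2-np.degrees(np.arctan2(d[1],d[0])))%360,o['tool_pos'][2]),'F',o['contact_force'].round(1),'grip',o['opening'].round(4),o['grip_force'])
E
python3 ang.py
```

```text
time: 10.9
tool_pos: [0.499, 0.1358, 0.3987]
tool_rot: [-3.142, 0.0, 1.113]
contact_force: [-0.0, -0.2, 0.5]
opening: 0.0259
grip_force: 20.0
time: 11.32
tool_pos: [0.4538, 0.2046, 0.3988]
tool_rot: [3.142, -0.002, 1.115]
contact_force: [-0.3, -0.5, -1.8]
opening: 0.0254
grip_force: 20.0Traceback (most recent call last):
  File "ang.py", line 3, in <module>
    print('t %.2f r %.4f cw deg %.1f z %.4f'%(o['time'],np.hypot(*d),(-116.2-np.degrees(np.arctan2(d[1],d[0])))%360,o['tool_pos'][2]),'F',o['contact_force'].round(1),'grip',o['opening'].round(4),o['grip_force'])
                                                                                                                                                                             ^^^^^^^^^^^^^^^^^^
AttributeError: 'float' object has no attribute 'round'
```

```bash
sed -i "s/o\['opening'\].round(4)/round(o['opening'],4)/" ang.py
python3 drive.py '[[[0.0193, -0.0080, 0], [0, 0, 0]], [[0.0207, -0.0027, 0], [0, 0, 0]], [[0.0207, 0.0027, 0], [0, 0, 0]], [[0.0193, 0.0080, 0], [0, 0, 0]], [[0.0166, 0.0127, 0], [0, 0, 0]], [[0.0127, 0.0166, 0], [0, 0, 0]], [[0.0080, 0.0193, 0], [0, 0, 0]], [[0.0027, 0.0207, 0], [0, 0, 0]]]' >/dev/null; python3 ang.py
python3 drive.py '[[[-0.0027, 0.0207, 0], [0, 0, 0]], [[-0.0080, 0.0193, 0], [0, 0, 0]], [[-0.0127, 0.0166, 0], [0, 0, 0]], [[-0.0166, 0.0127, 0], [0, 0, 0]], [[-0.0193, 0.0080, 0], [0, 0, 0]], [[-0.0207, 0.0027, 0], [0, 0, 0]], [[0, 0, 0], [0, 0, 0]]]' >/dev/null; python3 ang.py
```

```text
t 11.98 r 0.0813 cw deg 180.4 z 0.3986 F [-3.  -1.7 -0.2] grip 0.0251 20.000630012364127
t 12.57 r 0.0807 cw deg 272.0 z 0.3982 F [-4.3  1.1 -0.3] grip 0.0256 20.005782970365544
```

```bash
python3 drive.py '[[[-0.0207, -0.0027, 0], [0, 0, 0]], [[-0.0193, -0.0080, 0], [0, 0, 0]], [[-0.0166, -0.0127, 0], [0, 0, 0]], [[-0.0127, -0.0166, 0], [0, 0, 0]], [[-0.0080, -0.0193, 0], [0, 0, 0]], [[-0.0027, -0.0207, 0], [0, 0, 0]], [[0, 0, 0], [0, 0, 0]]]' >/dev/null; python3 ang.py
cat > pin.py <<'E'
import sys
from h import *
s=shot('side')['image']; s0=cv2.imread('pics/side0.png')[:,:,::-1]
a=[]
for i in(s0,s):
    k=i[180:250,230:310]
    g=k.astype(int); m=((g[...,0]>100)&(g[...,0]>1.7*g[...,1])&(g[...,0]>1.9*g[...,2])&(g[...,1]<75)).astype(np.uint8)
    _,_,S,C=cv2.connectedComponentsWithStats(m)
    print([(q.tolist(),c.round(1)) for q,c in zip(S[1:],C[1:]) if q[4]>1])
    a.append(cv2.resize(k[:,:,::-1],(400,350),interpolation=2))
cv2.imwrite('pics/'+sys.argv[1],np.hstack(a))
E
python3 pin.py p1.png
```

```text
t 13.15 r 0.0798 cw deg 1.7 z 0.3988 F [ 2.5  2.8 -2.8] grip 0.025 19.999752514413558
[([27, 19, 2, 2, 4], array([27.5, 19.5]))]
[([14, 0, 12, 4, 39], array([20.3,  1.3])), ([27, 22, 2, 2, 4], array([27.5, 22.5]))]
```

View pics/p1.png

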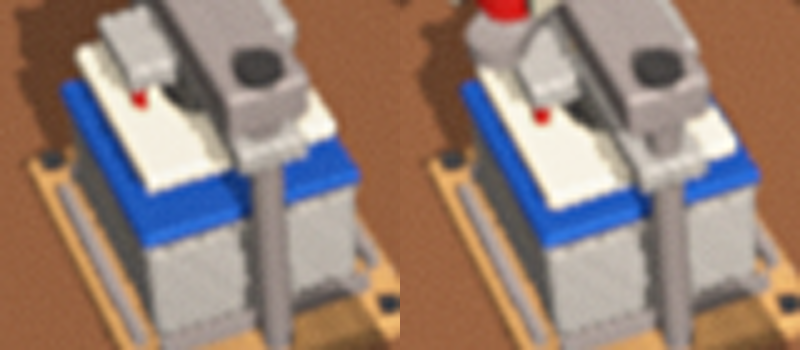

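```bash
python3 - <<'E'
from h import *
s=shot('side');ax=np.array([.534,.2075])
L=onplane(s,230+148/5,180+243/5,.079); print(L)
for nm,v,u in(('start',190,150),('now',207,150)):
    # plate corner xy fixed; find z such that projection matches
    xy=ax+(L[:2]-ax)*np.hypot(43,47)/np.hypot(49,54)
    zs=np.linspace(.07,.12,501); pr=np.array([proj(s,[*xy,z]) for z in zs])
    k=np.argmin(abs(pr[:,1]-(180+v/5))); print(nm,'plate top z',zs[k],'u',pr[k,0],230+u/5)
# pin z shift px per mm at pin
print(proj(s,[.5,.19,.13])-proj(s,[.5,.19,.12]))
E
```

```text
[0.50016501 0.14188269 0.079     ]
start plate top z 0.1015 u 260.2041274536987 260.0
now plate top z 0.0915 u 260.6216043921105 260.0
[-0.45561339 -3.55250246]
```

The plate is about 4.5 mm above the lid, so roughly 1.45 more turns are needed. I'll make one full turn and measure the pins.

```bash
python3 drive.py '[[[0.0027, -0.0207, 0], [0, 0, 0]], [[0.0080, -0.0193, 0], [0, 0, 0]], [[0.0127, -0.0166, 0], [0, 0, 0]], [[0.0166, -0.0127, 0], [0, 0, 0]], [[0.0193, -0.0080, 0], [0, 0, 0]], [[0.0207, -0.0027, 0], [0, 0, 0]]]' >/dev/null; python3 ang.py
python3 drive.py '[[[0.0207, 0.0027, 0], [0, 0, 0]], [[0.0193, 0.0080, 0], [0, 0, 0]], [[0.0166, 0.0127, 0], [0, 0, 0]], [[0.0127, 0.0166, 0], [0, 0, 0]], [[0.0080, 0.0193, 0], [0, 0, 0]], [[0.0027, 0.0207, 0], [0, 0, 0]]]' >/dev/null; python3 ang.py
python3 drive.py '[[[-0.0027, 0.0207, 0], [0, 0, 0]], [[-0.0080, 0.0193, 0], [0, 0, 0]], [[-0.0127, 0.0166, 0], [0, 0, 0]], [[-0.0166, 0.0127, 0], [0, 0, 0]], [[-0.0193, 0.0080, 0], [0, 0, 0]], [[-0.0207, 0.0027, 0], [0, 0, 0]]]' >/dev/null; python3 ang.py
python3 drive.py '[[[-0.0207, -0.0027, 0], [0, 0, 0]], [[-0.0193, -0.0080, 0], [0, 0, 0]], [[-0.0166, -0.0127, 0], [0, 0, 0]], [[-0.0127, -0.0166, 0], [0, 0, 0]], [[-0.0080, -0.0193, 0], [0, 0, 0]], [[-0.0027, -0.0207, 0], [0, 0, 0]], [[0, 0, 0], [0, 0, 0]]]' >/dev/null; python3 ang.py
python3 pin.py p2.png
```

```text
t 13.75 r 0.0805 cw deg 90.3 z 0.3988 F [ 1.6 -3.  -1.7] grip 0.0257 20.00074885203503
t 14.25 r 0.0814 cw deg 180.8 z 0.3985 F [-3.1 -2.8 -0.1] grip 0.0257 20.000231292215176
t 14.75 r 0.0810 cw deg 270.4 z 0.3978 F [-8.1  5.6  0.1] grip 0.0254 20.028633826877922
t 15.33 r 0.0798 cw deg 1.3 z 0.3987 F [ 2.7  2.7 -2.8] grip 0.0253 19.999738502665423
[([27, 19, 2, 2, 4], array([27.5, 19.5]))]
[([15, 0, 11, 4, 37], array([20.5,  1.3])), ([26, 13, 2, 2, 4], array([26.5, 13.5]))]
```

View pics/p2.png

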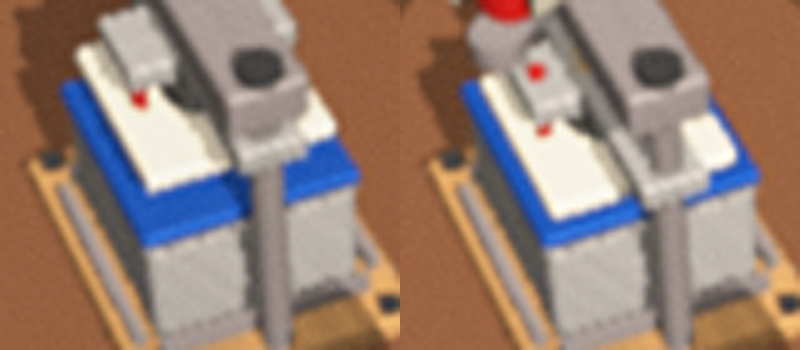

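The plate now rests on the lid and the red pin has risen through the crosshead at (537,72), a squeeze of about 5 mm. Half a turn more should give 10 mm.

```bash
python3 drive.py '[[[0.0027, -0.0207, 0], [0, 0, 0]], [[0.0080, -0.0193, 0], [0, 0, 0]], [[0.0127, -0.0166, 0], [0, 0, 0]], [[0.0166, -0.0127, 0], [0, 0, 0]], [[0.0193, -0.0080, 0], [0, 0, 0]], [[0.0207, -0.0027, 0], [0, 0, 0]]]' >/dev/null; python3 ang.py
python3 drive.py '[[[0.0207, 0.0027, 0], [0, 0, 0]], [[0.0193, 0.0080, 0], [0, 0, 0]], [[0.0166, 0.0127, 0], [0, 0, 0]], [[0.0127, 0.0166, 0], [0, 0, 0]], [[0.0080, 0.0193, 0], [0, 0, 0]], [[0.0027, 0.0207, 0], [0, 0, 0]], [[0, 0, 0], [0, 0, 0]]]' >/dev/null; python3 ang.py
python3 drive.py '[[[0, 0, 0], [0, 0, 0]], [[0, 0, 0], [0, 0, 0]], [[0, 0, 0], [0, 0, 0]], [[0, 0, 0], [0, 0, 0]], [[0, 0, 0], [0, 0, 0]]]' 0.05
python3 drive.py '[[[0, 0, -0.02], [0, 0, 0]], [[0, 0, -0.03], [0, 0, 0]], [[0, 0, -0.04], [0, 0, 0]], [[0, 0, -0.04], [0, 0, 0]], [[0, 0, -0.04], [0, 0, 0]], [[0, 0, -0.02], [0, 0, 0]]]'
python3 drive.py '[[[-0.04, 0, 0], [0, 0, 0]], [[-0.04, 0, 0], [0, 0, 0]], [[-0.04, 0, 0], [0, 0, 0]], [[-0.04, 0, 0], [0, 0, 0]], [[-0.03, 0, 0], [0, 0, 0]], [[0, 0, 0], [0, 0, 0]], [[0, 0, 0], [0, 0, 0]]]'
python3 - <<'E'
from h import *
s=shot('side');t=shot('top')
a=cv2.resize(s['image'][150:250,230:330,::-1],(400,400),interpolation=2)
b=cv2.resize(t['image'][210:310,190:290,::-1],(400,400),interpolation=2)
cv2.imwrite('pics/f.png',np.hstack([a,b]))
E
```

```text
t 15.88 r 0.0804 cw deg 90.3 z 0.3988 F [ 1.2 -2.4 -1. ] grip 0.0252 20.00083829567302
t 16.47 r 0.0808 cw deg 183.0 z 0.3985 F [1.  2.2 4.6] grip 0.0253 20.000512143597007
time: 16.88
tool_pos: [0.5692, 0.2795, 0.3988]
tool_rot: [-3.141, 0.0, 1.113]
contact_force: [0.3, -1.0, 0.3]
opening: 0.0493
grip_force: 0.0
time: 17.38
tool_pos: [0.5681, 0.2791, 0.5948]
tool_rot: [3.136, -0.006, 1.113]
contact_force: [0.7, -0.1, 1.4]
opening: 0.0499
grip_force: 0.0
time: 17.97
tool_pos: [0.4847, 0.108, 0.5897]
tool_rot: [3.14, -0.001, 1.111]
contact_force: [0.1, 1.1, -0.1]
opening: 0.0497
grip_force: 0.0
```

View pics/f.png

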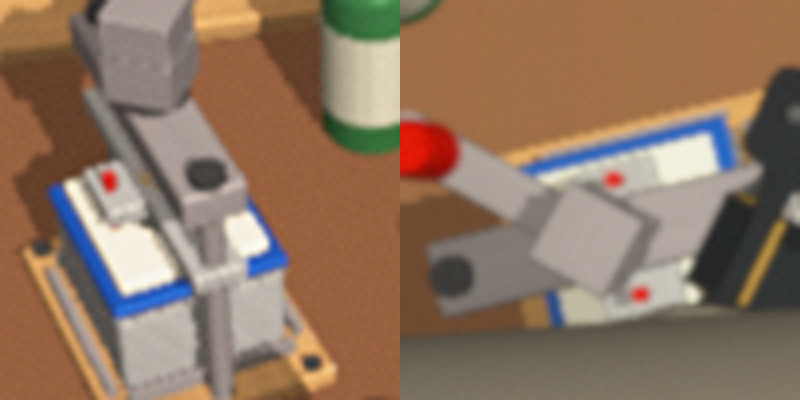

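The crank sits down on the collar, with the hub at (150,50) in the left crop. The pin at (110,181) stands about 9–10 mm above the crosshead, and the mould is square in its place under the plate. I'm handing in.

```bash
python3 -c "
from cell import robot
print(robot.hand_in())"
```

```text
the job is handed in; nothing more can be done
None
```

I seated the crank on the screw and wound it about 2.5 turns clockwise, squeezing the spring by about 10 mm as estimated from the camera images. The gripper was clear of everything when I handed in at about 18 s; no verdict was returned.

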